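Gauge the pin in the bushing row

TASK

Take the gauge pin by its black handle out of its blue stand and offer it into the bushings of the yellow gauge bar, beginning at the red end and working down the row until you find the one it passes through. Feel your way gently: never force it where it stops (it is all rigid, so move in slowly and back off at a light touch). Push the pin fully home in that bushing, collar down on the brass against the drag of the plug inside, let go of it there upright, and leave the other things on the bench alone.

Things in the scene. Friction and masses are not known exactly. Their poses are not given: they have to be found in the camera images.
- gauge: Yellow gauge bar, fixed to the bench plate, 70 mm wide (its x), 190 mm long (its y), 56 mm high, with a 16 mm red cap beyond its +y end. Origin: centre of the underside of the yellow part, on a 6 mm aluminium plate; z up. Four square brass bushings (26 x 26 mm) sit flush in its top, in a row along y, 45 mm apart, at y = 67.5, 22.5, -22.5, -67.5 mm.
- mouth0 (a point): Centre of the mouth of the first bushing, next to the red end, level with the bar's top (56 mm above its underside); z up. All four have the same round mouth, 17.2 mm wide, 12 mm deep, with a 1.5 mm chamfer. Below that three narrow to 13 mm or less, so the pin stops dead at 12 mm; just one stays wide all the way down. Which one is different each time and not told.
- mouth1 (a point): Centre of the mouth of the second bushing from the red end, likewise. In each bushing, 18 mm below the mouth, a friction plug sits which the pin pushes down before it: steady drag of about 4 N (some 5 N while moving), no spring back.
- mouth2 (a point): Centre of the mouth of the third bushing from the red end, likewise.
- mouth3 (a point): Centre of the mouth of the fourth bushing, farthest from the red end, likewise.
- stand: Blue block, 60 x 60 mm, 30 mm high, fixed, with a 20 mm hole 22 mm deep in the middle of its top, in which the pin stands at the start. Origin: centre of its underside, on the 6 mm plate.
- pin: The gauge pin, upright, about 0.1 kg: round steel shank 16 mm thick, 40 mm long, its foot chamfered 1 mm; a steel collar 26 mm across, 5 mm thick; a square black handle 18 x 18 mm, 46 mm tall, its flats facing the body's x and y axes. Origin: centre of the foot; z up along the pin. In the stand the foot is 8 mm above the stand's underside.
- pin_tip (a point): Centre of the pin's foot (the pin's origin). Fully home, the collar rests on the bushing and the foot is 40 mm below the mouth. The shank has 1.2 mm play in the mouth.
- rod: The steel part of the pin, shank and collar, one piece with the handle; the same origin and axes as the pin.
- pin_grip (a point): Point on the pin's axis in the handle, 71 mm above the foot and 26 mm above the collar's top: a good height to grip.
- screwdriver: Loose screwdriver, 160 mm long, lying on the plate: leave alone. Origin near its middle, x towards its tip.
- bottle: Loose white bottle with a red cap, 36 mm wide and 85 mm high: leave alone. Origin: centre of its underside.
- spare: Loose spare brass ring, 34 mm wide and 20 mm high, lying flat: leave alone. Origin: centre of its underside.
Not all that is in view belongs to the job. Leave any purple look-alike of the pin alone.

How it is judged:
On the way, in this order (a step that is already met when the one before it is completed fails the run):
1. the pin is lifted clear of its stand (z of pin_tip in the frame of stand above 0.034 m), for 0.1 s.
2. the pin's foot is in the mouth of the bushing at the red end (z of pin_tip in the frame of mouth0 below -0.006 m and horizontal distance between pin_tip and mouth0 below 0.003 m), for 0.1 s.
3. the pin is pushed fully home in the bushing it passes through (((z of pin_tip in the frame of mouth0 below -0.0375 m and horizontal distance between pin_tip and mouth0 below 0.003 m) or (z of pin_tip in the frame of mouth1 below -0.0375 m and horizontal distance between pin_tip and mouth1 below 0.003 m) or (z of pin_tip in the frame of mouth2 below -0.0375 m and horizontal distance between pin_tip and mouth2 below 0.003 m) or (z of pin_tip in the frame of mouth3 below -0.0375 m and horizontal distance between pin_tip and mouth3 below 0.003 m))), for 0.1 s.
At the end, for the whole second after the job is handed in: The pin stands released, upright within 0.06 rad and at rest in a bushing, its foot at least 37.5 mm below the mouth (collar within 2.5 mm of the brass) and within 3 mm of the bushing's axis (((z of pin_tip in the frame of mouth0 below -0.0375 m and horizontal distance between pin_tip and mouth0 below 0.003 m) or (z of pin_tip in the frame of mouth1 below -0.0375 m and horizontal distance between pin_tip and mouth1 below 0.003 m) or (z of pin_tip in the frame of mouth2 below -0.0375 m and horizontal distance between pin_tip and mouth2 below 0.003 m) or (z of pin_tip in the frame of mouth3 below -0.0375 m and horizontal distance between pin_tip and mouth3 below 0.003 m)) and angle between pin's own z axis and vertical below 0.06 rad and linear speed of pin below 0.01 m/s and contact force between the fingers and pin below 0.05 N); the robot touches nothing.
It fails at once if at the gauge bar, the pin's steel part (shank and collar) is pressed on anything with more than 40 N (contact force between rod and anything else above 40 N and horizontal distance between pin_tip and gauge below 0.12 m).
It fails at once if the screwdriver, the bottle or the spare ring is moved by more than 20 mm (distance of any of screwdriver, bottle, spare from where it was at the start of the episode above 0.02 m).
It also fails if it takes over 64 s, if anything falls off the work surface, if the arm or the gripper's body presses on something with over 40 N, if the wrist force passes 120 N, or if a joint passes its speed limit or range.

ROBOT

A 7-joint arm with a two-finger parallel gripper is mounted at the origin on the work surface. World frame = base frame: x ahead of the robot, y to its left, z up, the work surface at z = 0. Lengths are in m, angles in rad, forces in N, time in s.
With the tool pointing down it reaches from about 0.425 to 0.925 m from the base axis. Payload 6.8 kg.
Tool frame: the origin (TCP) lies midway between the tips of the shut fingers; the grasp point (between the pads) lies 19 mm behind it; z points along the fingers, y is the direction in which the jaws open and shut (so a half turn about z gives the same grasp; the last joint's range is limited). The gripper opens to 85 mm and grips with 20 to 120 N. Pads are 22 mm wide; open, the fingers measure 114 mm over their backs; the gripper's body (76 mm by 85 mm) begins 54 mm behind the grasp point. The pads swing forward as they close: fully open they stand 13 mm farther back than shut.
Start: joints at [-1.343, 0.477, 0.022, 1.555, -0.011, 1.109, -0.083], TCP at [0.222, 0.637, 0.231] pointing down, gripper open.
Joint ranges: [-2.96, 2.96], [-0.34, 2.1], [-1.41, 1.46], [0.24, 2.44], [-1.37, 4.51], [0.17, 1.92], [-2.96, 2.96]. Speed limits (rad/s): [2.39, 2.39, 3.14, 3.14, 3.14, 3.14, 3.14].

INTERFACE

Orientations are given as a unit quaternion [w, x, y, z].
In Python, from station import bot, vision gives the robot as it stands.
- The arm moves only by the tool move_arm, never from a script. Its argument "increments" is text: rows parted by semicolons, each of 7 numbers parted by spaces: the opening, from 0 (shut) to 1 (fully open), then the shift along the world's x, y, z in mm, then the turn, a rotation vector about the world's x, y, z in rad. In form: grip x y z rx ry rz; .... A call has exactly 8 rows; each row shifts and turns the commanded pose from where the row before left it; what a row does not reach is not made up. A row lasts 1/8 s, in which the tool goes at most 62.5 mm and 10.7 degrees, less where a joint would pass 70% of its speed; a pose out of reach is approached as far as the arm can. A call with a gripper value outside its range is refused whole. The fingers move at their own pace and stop on an object; "newtons" is the grip in N (left out, the last holds). Time passes only in rows, so rows that do not move let the fingers close, or fill a call up. It gives the time, the measured TCP pose, the force and the opening at its end, in the units of the state.
- bot.get_obs(): the state, without advancing time (a new reading comes with each control period).
- vision.read_camera(name): name is "scene" or "top" or "wrist"; returns (picture, depth): 420x560x3 uint8, red, green, blue; 420x560 float32, m along the optical axis (not along the pixel's ray), 0 where there is no reading.
- vision.calibration(name): a dict with "fx", "fy", "cx", "cy" (pixels), "R" (3x3) and "t" (3): a world point X has camera coordinates R X + t; the wrist camera has in their place "hand_eye" (4x4, takes a point from camera to tool coordinates, whose origin is the TCP and whose axes are the flange's). Camera axes: x right, y down, z forward; pixel columns grow to the right and rows downward; lengths in m; the calibration is good to about 2 mm. A picture is of the moment at which its call begins: read the wrist's pose just before it. calibration takes no time and is no camera call.
- bot.hand_in(): hands the job in, once; it reports no verdict.
The state is a dict: "t": time; "q": joint angles; "joint_vel": joint speeds; "joint_torque": joint torques, N m; "eef_pos": TCP position; "tool_rot": TCP orientation; "contact_force": force on the tool from outside, world axes, zero at the start; "torque": the same for the moment, N m; "gripper_width": opening from 0.0 (shut) to 1.0 (fully open).
Only numpy, scipy, OpenCV 4.12 (cv2) and the standard library are available. Lean on these libraries where they do the work, as an engineer would, in place of code of your own. Each camera call takes 0.05 s, during which the arm holds its last target.

## Working session

There is one attempt and no reset: what is moved stays moved. The work goes in short steps, Python scripts to look and compute and a tool call to move; the robot and the scene stay as the last step left them, time stands still between calls to the robot, and variables do not carry over. Pictures are saved under pics/ and viewed, and the job is handed in when it is done.

Besides the shell and the picture viewer there is one more tool, called after ">>>" as a command line: name --argument value ..., lists and objects as JSON in quotes. move_arm: Moves the arm, as the interface text tells. Its arguments: {"type":"object","properties":{"increments":{"type":"string"},"newtons":{"type":"number"}},"required":["increments"]}

```bash
ls; mkdir -p pics; python3 - <<'E'
from station import bot, vision
import cv2, numpy as np
o=bot.get_obs()
for k in o: print(k,o[k])
for n in ["scene","top"]:
    im,d=vision.read_camera(n); cv2.imwrite(f"pics/{n}0.png",im[:,:,::-1]); np.savez(f"{n}0.npz",im=im,d=d)
    print(n,vision.calibration(n))
print(vision.calibration("wrist"))
E
```

```text
pics
t 0.0
q [-1.3431366   0.47778404  0.02232779  1.55643853 -0.01150223  1.10928645
 -0.08309684]
joint_vel [ 0.00065856  0.00041446 -0.00019016  0.00072494 -0.00053993  0.00053367
 -0.0001624 ]
joint_torque [ 1.97410518e-04 -5.96449149e+01  1.60830639e+00 -2.81192887e+01
  1.25406525e-02  9.59708792e-03  2.58707274e-05]
eef_pos [0.22221744 0.63675761 0.2303417 ]
tool_rot [-8.75247469e-05  1.67075309e-01  9.85943731e-01 -8.89913367e-04]
contact_force [0.21161942 0.1129993  0.10039177]
torque [-0.04933524  0.00280764  0.00723706]
gripper_width 1.003478844789569
scene {'fx': 509.0966267586984, 'fy': 509.0966267586984, 'cx': 287.03330103030584, 'cy': 210.44966909578727, 'R': array([[ 0.08577465,  0.99631134, -0.00253469],
       [ 0.78793878, -0.06939194, -0.61183105],
       [-0.6097501 ,  0.05048241, -0.79098441]]), 't': array([ 0.05117051, -0.38729154,  1.36377147])}
top {'fx': 508.030500133687, 'fy': 508.030500133687, 'cx': 275.66625041921657, 'cy': 215.03005984625372, 'R': array([[-0.01855509, -0.99967172, -0.01766811],
       [-0.98411431,  0.02138124, -0.17624376],
       [ 0.17656366,  0.01411722, -0.98418798]]), 't': array([-0.06613888,  0.548171  ,  0.9433719 ])}
{'fx': 318.4444463716415, 'fy': 318.4444463716415, 'cx': 279.65327949242857, 'cy': 205.96808415828417, 'hand_eye': array([[-4.43454797e-04, -9.53743510e-01, -3.00621223e-01,
         7.76908450e-02],
       [ 9.99999725e-01, -6.01401227e-04,  4.32863125e-04,
        -8.82439344e-04],
       [-5.93634368e-04, -3.00620949e-01,  9.53743515e-01,
        -1.42200070e-01],
       [ 0.00000000e+00,  0.00000000e+00,  0.00000000e+00,
         1.00000000e+00]])}
```

View pics/scene0.png

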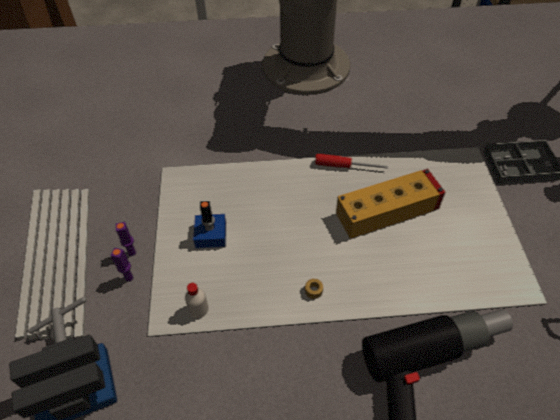

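View pics/top0.png

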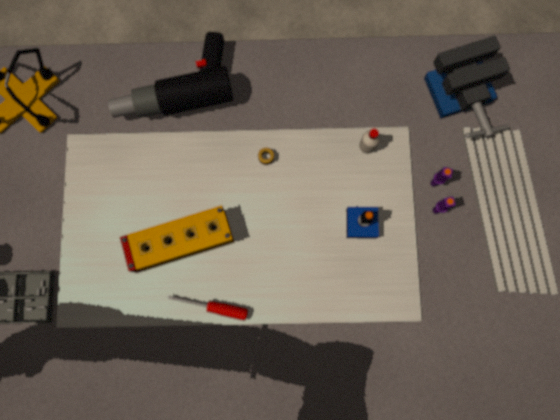

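The pin stands in the blue stand, at scene (207,215) and top (368,218), and its handle is black with an orange top. Two things could be mistaken for it: the purple look-alikes at scene (125,238) and (121,262). The gauge is yellow with its red end at scene (437,190) and top (127,252).

```bash
cat > h.py <<'E'
import numpy as np, cv2
from scipy.spatial.transform import Rotation as Ro
from station import bot, vision
def ray(cal,u,v,pose=None):
    d=np.array([(u-cal['cx'])/cal['fx'],(v-cal['cy'])/cal['fy'],1.])
    if 'R' in cal:
        return -cal['R'].T@cal['t'], cal['R'].T@d
    H=cal['hand_eye']; p,q=pose; R=Ro.from_quat(np.r_[q[1:],q[0]]).as_matrix()
    return p+R@H[:3,3], R@H[:3,:3]@d
def onplane(cal,u,v,z,pose=None):
    c,d=ray(cal,u,v,pose); return c+d*(z-c[2])/d[2]
def proj(cal,X,pose=None):
    X=np.asarray(X,float)
    if 'R' in cal: c=cal['R']@X+cal['t']
    else:
        H=cal['hand_eye']; p,q=pose; R=Ro.from_quat(np.r_[q[1:],q[0]]).as_matrix()
        c=H[:3,:3].T@(R.T@(X-p)-H[:3,3])
    return np.array([cal['fx']*c[0]/c[2]+cal['cx'],cal['fy']*c[1]/c[2]+cal['cy']])
def rng(hsv,lo,hi): return cv2.inRange(hsv,np.array(lo),np.array(hi))
def shot(n,name):
    o=bot.get_obs(); im,d=vision.read_camera(n); cv2.imwrite(f"pics/{name}.png",im[:,:,::-1]); np.savez(f"{name}.npz",im=im,d=d,p=o['eef_pos'],q=o['tool_rot'])
    return im,d,(o['eef_pos'],o['tool_rot'])
def load(name):
    z=np.load(name+'.npz'); return z['im'],z['d'],((z['p'],z['q']) if 'p' in z else None)
E
python3 - <<'E'
from h import *
for n in ['top','scene']:
    im,d,_=load(n+'0'); cal=vision.calibration(n)
    hsv=cv2.cvtColor(im,cv2.COLOR_RGB2HSV)
    for nm,lo,hi,z in [('yellow',(15,150,100),(30,255,255),.062),('blue',(105,150,60),(125,255,255),.036),('orange',(3,150,150),(14,255,255),.105),('red',(0,150,60),(2,255,255),.062),('red2',(172,150,60),(180,255,255),.062)]:
        m=rng(hsv,lo,hi); cs,_=cv2.findContours(m,cv2.RETR_EXTERNAL,cv2.CHAIN_APPROX_NONE)
        for c in cs:
            if cv2.contourArea(c)<15: continue
            r=cv2.minAreaRect(c); M=cv2.moments(c); u,v=M['m10']/M['m00'],M['m01']/M['m00']
            print(n,nm,round(u),round(v),cv2.contourArea(c),np.round(onplane(cal,*r[0],z),3),np.round(cv2.boxPoints(r)).tolist())
    # plate height
    for u,v in ([(300,280),(320,200)] if n=='top' else [(270,200),(420,270)]):
        X=ray(cal,u,v); print('plate',X[0]+X[1]*d[v,u])
    crop=im[190:245,335:395] if n=='top' else im[185:260,100:240]
    cv2.imwrite(f'pics/crop_{n}.png',cv2.resize(crop[:,:,::-1],None,fx=5,fy=5,interpolation=cv2.INTER_CUBIC))
E
```

```text
top yellow 178 237 3453.5 [0.505 0.109 0.062] [[125.0, 235.0], [222.0, 205.0], [233.0, 239.0], [135.0, 269.0]]
top yellow 266 155 153.0 [ 0.664 -0.061  0.062] [[259.0, 149.0], [273.0, 149.0], [273.0, 162.0], [259.0, 162.0]]
top yellow 2 126 29.5 [0.735 0.466 0.062] [[-0.0, 123.0], [6.0, 123.0], [6.0, 131.0], [0.0, 131.0]]
top yellow 33 122 137.0 [0.746 0.406 0.062] [[22.0, 115.0], [27.0, 111.0], [44.0, 128.0], [40.0, 133.0]]
top yellow 8 104 434.5 [0.791 0.468 0.062] [[-16.0, 91.0], [4.0, 79.0], [24.0, 110.0], [4.0, 123.0]]
top yellow 23 89 480.0 [0.823 0.432 0.062] [[3.0, 82.0], [20.0, 66.0], [43.0, 89.0], [27.0, 106.0]]
top yellow 42 96 393.0 [0.804 0.385 0.062] [[30.0, 114.0], [35.0, 71.0], [60.0, 74.0], [55.0, 117.0]]
top blue 360 224 528.5 [ 0.531 -0.247  0.036] [[348.0, 208.0], [377.0, 208.0], [377.0, 236.0], [348.0, 236.0]]
top blue 442 95 476.0 [ 0.799 -0.425  0.036] [[425.0, 74.0], [442.0, 67.0], [460.0, 109.0], [443.0, 116.0]]
top red 227 310 345.5 [0.367 0.016 0.062] [[206.0, 311.0], [208.0, 300.0], [248.0, 308.0], [246.0, 320.0]]
top red 127 253 65.0 [0.478 0.208 0.062] [
[... 747 characters left out ...]
] [[194.0, 215.0], [224.0, 215.0], [224.0, 239.0], [194.0, 239.0]]
scene blue 198 220 43.0 [ 0.521 -0.272  0.036] [[194.0, 226.0], [196.0, 214.0], [203.0, 215.0], [200.0, 227.0]]
scene red 412 377 100.0 [0.873 0.067 0.062] [[404.0, 375.0], [417.0, 371.0], [420.0, 380.0], [407.0, 384.0]]
scene red 192 287 53.5 [ 0.685 -0.276  0.062] [[188.0, 283.0], [196.0, 283.0], [196.0, 292.0], [188.0, 292.0]]
scene red 433 180 55.5 [0.48  0.205 0.062] [[426.0, 174.0], [429.0, 171.0], [440.0, 186.0], [437.0, 189.0]]
scene red 333 159 209.0 [0.404 0.01  0.062] [[314.0, 161.0], [316.0, 152.0], [351.0, 158.0], [349.0, 167.0]]
plate [ 0.46015623 -0.12684949  0.00985209]
plate [0.65312813 0.14611856 0.00652995]
```

View pics/crop_scene.png

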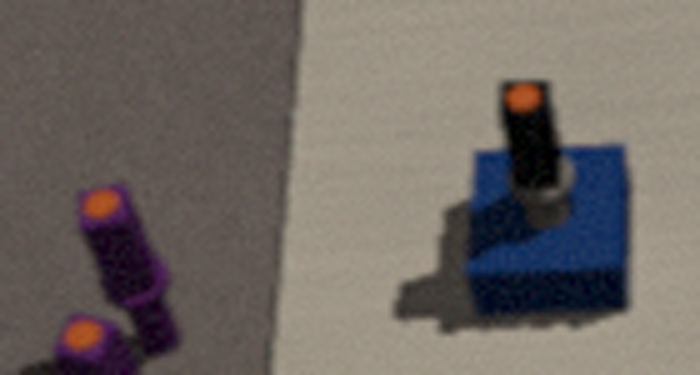

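View pics/crop_top.png

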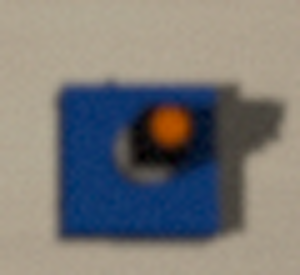

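>>> move_arm --increments "1 33 -52 0 0 0 0.021; 1 33 -52 0 0 0 0.021; 1 33 -52 0 0 0 0.021; 1 33 -52 0 0 0 0.021; 1 33 -52 0 0 0 0.021; 1 33 -52 0 0 0 0.021; 1 33 -52 0 0 0 0.021; 1 33 -52 0 0 0 0.021" --newtons 40

```text
t: 1.1
eef_pos: [0.487, 0.2195, 0.2312]
tool_rot: [-0.0, 0.083, 0.997, 0.0]
contact_force: [0.8, 0.2, -0.3]
gripper_width: 0.999
```

```bash
python3 - <<'E'
from h import *
im,d,p=shot('wrist','w1'); print(bot.get_obs()['q'])
E
```

```text
[-0.68507384  0.24540777  0.19166972  1.90199168 -0.04897723  0.99884728
  0.92111766]
```

View pics/w1.png

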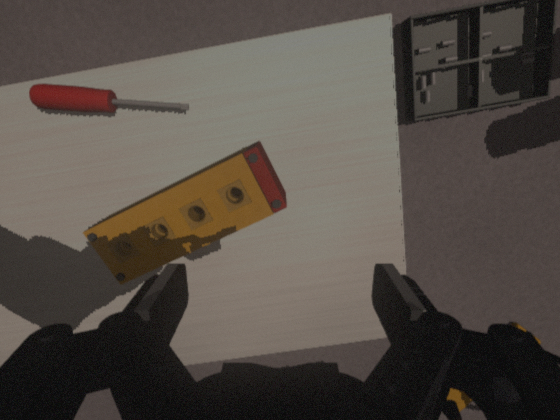

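The wrist picture shows the gauge's four bushings at (236,195), (197,213), (160,230) and (124,248), with the red end at (268,175). I'll go on to the stand.

>>> move_arm --increments "1 6 -59 0 0 0 0.021; 1 6 -59 0 0 0 0.021; 1 6 -59 0 0 0 0.021; 1 6 -59 0 0 0 0.021; 1 6 -59 0 0 0 0.021; 1 6 -59 0 0 0 0.021; 1 6 -59 0 0 0 0.021; 1 6 -59 -10 0 0 0.02"

```text
t: 2.15
eef_pos: [0.535, -0.2522, 0.2217]
tool_rot: [0.001, -0.0, 1.0, -0.0]
contact_force: [-0.5, 0.9, 1.0]
gripper_width: 0.999
```

```bash
python3 - <<'E'
from h import *
im,d,p=shot('wrist','w2'); print(p,bot.get_obs()['q'])
E
```

```text
(array([ 0.53498315, -0.25223929,  0.2216656 ]), array([ 6.91757683e-04, -1.79818041e-04,  9.99999744e-01, -3.14716734e-05])) [ 0.02477979  0.37003106  0.41772135  1.79287643 -0.16716494  1.01224169
  2.06876221]
```

View pics/w2.png

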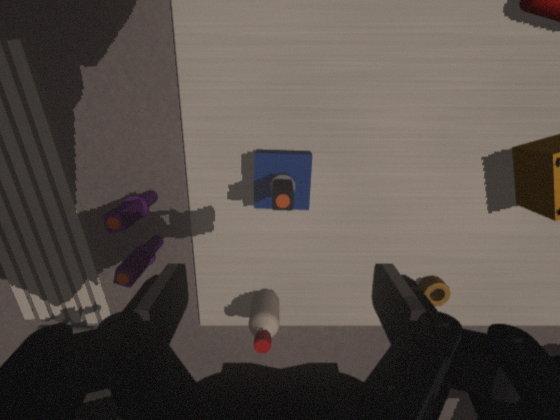

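Here the stand is at (283,181) and the pin's orange top at (283,201). The purple look-alikes are off to the left, and the handle's flats look nearly aligned with the picture axes. Next I'll measure these.

```bash
python3 - <<'E'
from h import *
im,d,p=load('w2'); cal=vision.calibration('wrist')
hsv=cv2.cvtColor(im,cv2.COLOR_RGB2HSV)
def big(m,box):
    mm=np.zeros_like(m); x0,y0,x1,y1=box; mm[y0:y1,x0:x1]=m[y0:y1,x0:x1]
    cs,_=cv2.findContours(mm,cv2.RETR_EXTERNAL,cv2.CHAIN_APPROX_NONE); return max(cs,key=cv2.contourArea)
box=(240,140,330,225)
c=big(rng(hsv,(0,120,80),(16,255,255)),box); M=cv2.moments(c); u,v=M['m10']/M['m00'],M['m01']/M['m00']
print('orange',u,v,onplane(cal,u,v,.105,p)*1e3)
c=big(rng(hsv,(100,100,30),(128,255,255)),box); r=cv2.minAreaRect(c); b=cv2.boxPoints(r); P=np.array([onplane(cal,*q,.036,p) for q in b])*1e3
print('stand',r,P.mean(0),P.round(1).tolist())
# depth on handle top
print('top depth', d[int(v)-1:int(v)+2,int(u)-1:int(u)+2], 'z', (lambda c,dd:(c+dd*d[int(v),int(u)]))(*ray(cal,u,v,p)))
# top cam same
im2,_,_=load('top0'); ct=vision.calibration('top'); h2=cv2.cvtColor(im2,cv2.COLOR_RGB2HSV)
m=rng(h2,(0,150,100),(16,255,255)); c=big(m,(355,205,385,230)); M=cv2.moments(c); u2,v2=M['m10']/M['m00'],M['m01']/M['m00']
print('top orange',u2,v2,onplane(ct,u2,v2,.105)*1e3)
im2,_,_=load('scene0'); ct=vision.calibration('scene'); h2=cv2.cvtColor(im2,cv2.COLOR_RGB2HSV)
m=rng(h2,(0,150,80),(16,255,255)); c=big(m,(195,190,220,215)); M=cv2.moments(c); u2,v2=M['m10']/M['m00'],M['m01']/M['m00']
print('scene orange',u2,v2,onplane(ct,u2,v2,.105)*1e3)
cv2.imwrite('pics/c2.png',cv2.resize(im[165:225,245:320,::-1],None,fx=9,fy=9,interpolation=cv2.INTER_CUBIC))
E
```

```text
orange 282.5451388888889 200.67361111111111 [ 534.15298533 -250.25311689  105.        ]
stand ((281.6927795410156, 180.25875854492188), (55.71520233154297, 53.94430160522461), 2.602562189102173) [ 533.0954228  -250.54132131   36.        ] [[560.7, -281.9, 36.0], [502.8, -277.9, 36.0], [505.4, -220.8, 36.0], [563.6, -221.7, 36.0]]
top depth [[0.2685619  0.26908022 0.2691232 ]
 [0.26801932 0.26920557 0.27032858]
 [0.27012148 0.26983678 0.2691206 ]] z [ 0.53392174 -0.25026057  0.10577424]
top orange 368.7528735632184 214.8793103448276 [ 533.09713622 -248.49058213  105.        ]
scene orange 204.05925925925925 203.96296296296293 [ 535.71037902 -251.21133072  105.        ]
```

View pics/c2.png

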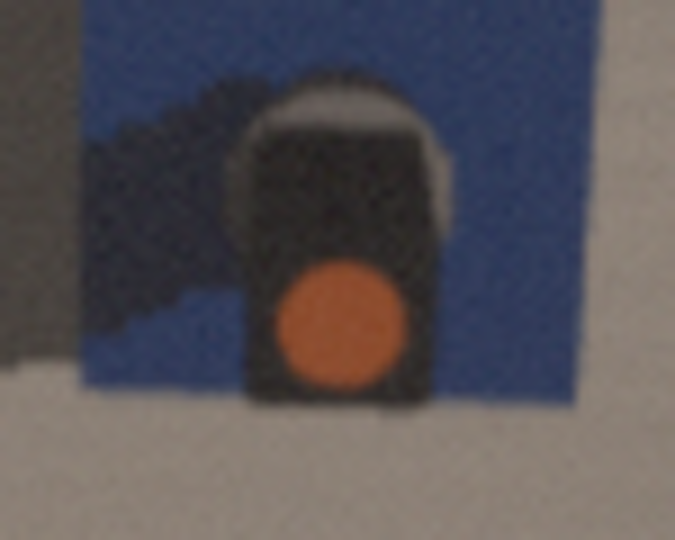

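>>> move_arm --increments "1 -0.9 1.9 -30 0 0 -0.015; 1 0 0 -30 0 0 -0.015; 1 0 0 -30 0 0 0; 1 0 0 -25 0 0 0; 1 0 0 -20 0 0 0; 1 0 0 -12 0 0 0; 1 0 0 -6 0 0 0; 1 0 0 -2.7 0 0 0" --newtons 30

```text
t: 3.2
eef_pos: [0.5337, -0.2488, 0.0657]
tool_rot: [0.0, 0.015, 1.0, -0.0]
contact_force: [0.1, 0.0, 0.1]
gripper_width: 1.0
```

>>> move_arm --increments "0 0 0 0 0 0 0; 0 0 0 0 0 0 0; 0 0 0 0 0 0 0; 0 0 0 0 0 0 0; 0 0 0 0 0 0 0; 0 0 0 0 0 0 0; 0 0 0 0 0 0 0; 0 0 0 0 0 0 0" --newtons 30

```text
t: 4.2
eef_pos: [0.5337, -0.2488, 0.0658]
tool_rot: [0.0, 0.015, 1.0, 0.0]
contact_force: [-1.3, 0.4, 4.2]
gripper_width: 0.208
```

```bash
python3 - <<'E'
from h import *
im,d,p=shot('wrist','w3'); print(p,bot.get_obs())
E
```

```text
(array([ 0.53371622, -0.24878363,  0.06584938]), array([1.93562203e-04, 1.54178486e-02, 9.99881119e-01, 3.30696208e-05])) {'t': 4.25, 'q': array([ 0.07456915,  0.56274152,  0.33870743,  1.91271277, -0.27547771,
        0.71077409,  2.11512247]), 'joint_vel': array([ 2.01773611e-04,  3.07860671e-04, -3.02292189e-05, -2.00233260e-03,
        1.27252792e-03,  1.02929762e-03,  2.27794615e-04]), 'joint_torque': array([ 4.02085399e-01, -5.10964072e+01,  6.65897906e+00, -1.87853980e+01,
        1.51087297e-01, -3.92083498e-01, -5.24722582e-04]), 'eef_pos': array([ 0.53373058, -0.24876876,  0.06586819]), 'tool_rot': array([2.01059169e-04, 1.53956502e-02, 9.99881459e-01, 3.24952626e-05]), 'contact_force': array([-0.57921603,  0.8209865 ,  4.3843329 ]), 'torque': array([0.35112726, 0.16403572, 0.01307892]), 'gripper_width': 0.2013294940500131}
```

View pics/w3.png

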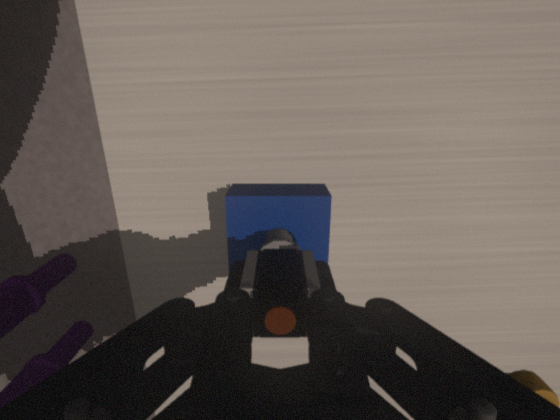

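The pin is gripped with the jaws 17.6 mm apart. I'll lift it and work out the gauge meanwhile.

>>> move_arm --increments "0 0 0 2 0 0 0; 0 0 0 5 0 0 0; 0 0 0 10 0 0 0; 0 0 0 15 0 0 0; 0 0 0 20 0 0 0; 0 0 0 20 0 0 0; 0 0 0 20 0 0 0; 0 0 0 8 0 0 0"

```text
t: 5.25
eef_pos: [0.5343, -0.2492, 0.1677]
tool_rot: [0.001, 0.015, 1.0, -0.0]
contact_force: [0.6, 0.8, -1.6]
gripper_width: 0.206
```

```bash
python3 - <<'E'
from h import *
im,d,p=load('w1'); cal=vision.calibration('wrist')
cv2.imwrite('pics/c1.png',cv2.resize(im[135:290,75:295,::-1],None,fx=3.5,fy=3.5,interpolation=cv2.INTER_CUBIC))
im,d,p=load('top0'); 
cv2.imwrite('pics/ct.png',cv2.resize(im[195:280,115:245,::-1],None,fx=6,fy=6,interpolation=cv2.INTER_CUBIC))
E
```

```text
(no output)
```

View pics/c1.png

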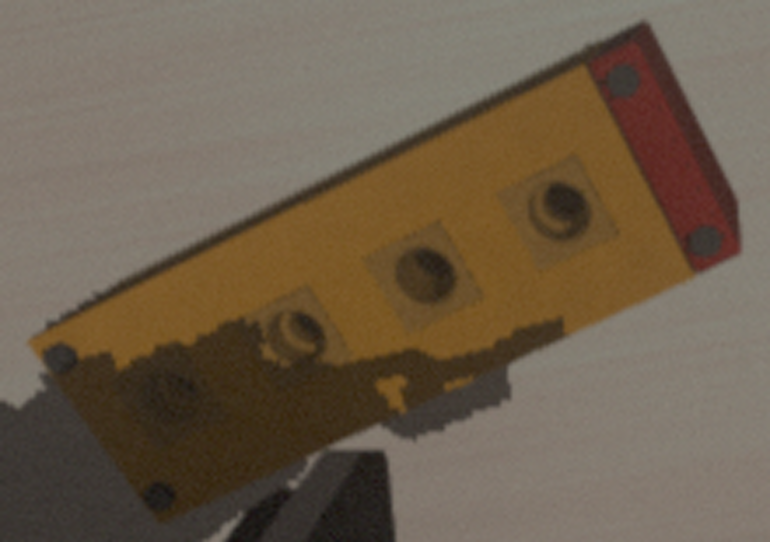

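View pics/ct.png

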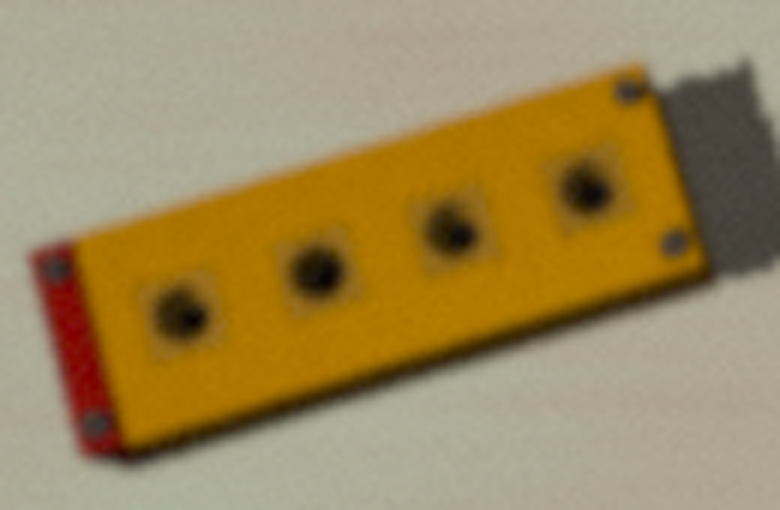

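```bash
cat > gfit.py <<'E'
from h import *
from scipy.optimize import least_squares
# fit gauge pose (x,y,yaw) to pixel positions of model points at z=.062
def fit(obs,cal,pose=None):
    # obs: list of ((gx,gy),(u,v))
    W=np.array([onplane(cal,*o[1],.062,pose)[:2] for o in obs]); G=np.array([o[0] for o in obs])/1e3
    def f(x):
        c,s=np.cos(x[2]),np.sin(x[2]); return (G@np.array([[c,s],[-s,c]])+x[:2]-W).ravel()
    r=least_squares(f,[.5,.1,.26]); return r.x,(f(r.x).reshape(-1,2)*1e3).round(1)
def mouths(x):
    c,s=np.cos(x[2]),np.sin(x[2]); return np.array([[x[0]-s*y,x[1]+c*y] for y in (.0675,.0225,-.0225,-.0675)])
E
python3 - <<'E'
from gfit import *
cal=vision.calibration('wrist'); im,d,p=load('w1')
q=lambda a,b:(a/3.5+75-.5+.14,b/3.5+135-.36)
obs=[((-35,95),q(587,65)),((35,95),q(695,272)),((35,-95),q(160,522)),((-35,-95),q(30,342))]
x,r=fit(obs,cal,p); print(x,r.tolist()); print(mouths(x).round(4).tolist())
obs=[((0,67.5),q(559,211)),((0,22.5),q(425,275)),((0,-22.5),q(296,336)),((0,-67.5),q(168,395))]
x,r=fit(obs,cal,p); print(x,r.tolist()); print(mouths(x).round(4).tolist())
ct=vision.calibration('top')
q=lambda a,b:(a/6+115-.4,b/6+195-.4)
obs=[((-35,95),q(122,450)),((35,95),q(76,240)),((35,-95),q(640,66)),((-35,-95),q(708,272))]
x,r=fit(obs,ct); print(x,r.tolist()); print(mouths(x).round(4).tolist())
# in-hand
o=bot.get_obs(); print(o['eef_pos'],o['contact_force'])
im,d,p=load('w3'); hsv=cv2.cvtColor(im,cv2.COLOR_RGB2HSV); m=rng(hsv,(0,120,40),(16,255,255)); m[:290]=0; m[340:]=0; m[:,:250]=0;m[:,310:]=0
M=cv2.moments(m,True); u,v=M['m10']/M['m00'],M['m01']/M['m00']; print(u,v,M['m00'],(onplane(cal,u,v,.105,p)-p[0])*1e3)
E
```

```text
[0.50707744 0.10741612 0.28740687] [[-1.1, -0.2], [1.1, 0.5], [0.8, 0.2], [-0.7, -0.5]]
[[0.4879, 0.1721], [0.5007, 0.129], [0.5135, 0.0858], [0.5262, 0.0427]]
[0.50635978 0.10754091 0.2787303 ] [[0.1, 0.1], [-0.1, -0.0], [-0.1, -0.4], [0.1, 0.3]]
[[0.4878, 0.1724], [0.5002, 0.1292], [0.5126, 0.0859], [0.5249, 0.0426]]
[0.50497631 0.10828557 0.28028674] [[0.2, -1.6], [0.1, 0.9], [-0.2, -0.8], [-0.1, 1.5]]
[[0.4863, 0.1732], [0.4988, 0.1299], [0.5112, 0.0867], [0.5236, 0.0434]]
[ 0.5342739  -0.24919638  0.16766056] [ 0.59041893  0.78331497 -1.62927097]
279.78690807799444 320.28690807799444 718.0 [ 0.427682   -0.49082812 39.15061566]
```

>>> move_arm --increments "0 -1 31 6 0 0 0; 0 -1 31 6 0 0 0; 0 -1 31 6 0 0 0; 0 -1 31 6 0 0 0; 0 -1 31 6 0 0 0; 0 -1 31 6 0 0 0; 0 -1 31 6 0 0 0; 0 -1 25 6 0 0 0"

```text
t: 6.25
eef_pos: [0.5252, -0.0054, 0.2138]
tool_rot: [-0.0, 0.015, 1.0, 0.0]
contact_force: [-0.3, 0.1, -1.2]
gripper_width: 0.205
```

```bash
python3 - <<'E'
from h import *
im,d,p=shot('wrist','w4'); print(p)
E
```

```text
(array([ 0.52515998, -0.0054255 ,  0.21380657]), array([-1.62275831e-04,  1.49862380e-02,  9.99887682e-01,  9.44505957e-05]))
```

View pics/w4.png

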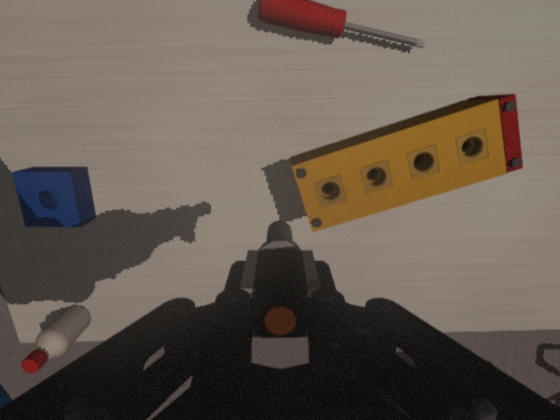

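All four bushings are clear here, at (330,190), (376,176), (424,162) and (472,146), with the pin held at (280,240). I'll fit the yellow face on its plane.

```bash
python3 - <<'E'
from gfit import *
cal=vision.calibration('wrist'); im,d,p=load('w4')
hsv=cv2.cvtColor(im,cv2.COLOR_RGB2HSV)
m=rng(hsv,(14,130,90),(30,255,255)); m[:,:270]=0; m[:80]=0; m[245:]=0
m=cv2.morphologyEx(m,cv2.MORPH_CLOSE,np.ones((25,25),np.uint8))
cs,_=cv2.findContours(m,cv2.RETR_EXTERNAL,cv2.CHAIN_APPROX_NONE); c=max(cs,key=cv2.contourArea)
W=np.array([onplane(cal,*q[0],.062,p)[:2] for q in c])*1e3
r=cv2.minAreaRect(W.astype(np.float32)); print(r); 
vis=im.copy(); cv2.drawContours(vis,[c],-1,(0,255,0),1)
# holes: fit ellipse to dark/hole regions within top
g=cv2.cvtColor(im,cv2.COLOR_RGB2GRAY)
obs=[]
for k,(u,v) in enumerate([(472,146),(424,162),(376,176),(330,190)]):
    x0,y0=u-16,v-16; sub=cv2.GaussianBlur(g[y0:y0+32,x0:x0+32],(3,3),0)
    m2=(sub<np.percentile(sub,75)*0.80).astype(np.uint8); 
    cc,_=cv2.findContours(m2,cv2.RETR_EXTERNAL,cv2.CHAIN_APPROX_NONE); 
    cc=[q for q in cc if cv2.pointPolygonTest(cv2.convexHull(q),(16,16),False)>=0] or cc
    cc=max(cc,key=cv2.contourArea); e=cv2.fitEllipse(cv2.convexHull(cc)); 
    obs.append(((0,[67.5,22.5,-22.5,-67.5][k]),(e[0][0]+x0,e[0][1]+y0))); print(k,e,e[0][0]+x0,e[0][1]+y0, onplane(cal,e[0][0]+x0,e[0][1]+y0,.062,p)*1e3)
    cv2.drawContours(vis,[cc+np.array([[x0,y0]])],-1,(255,0,0),1)
x,res=fit(obs,cal,p); print(x,res.tolist()); print((mouths(x)*1e3).round(1).tolist())
# face-based mouths
cx,cy=r[0]; 
(w,h),a=r[1],np.radians(r[2]); yaw=a if w<h else a-np.pi/2
print('face', (mouths([cx/1e3,cy/1e3,yaw])*1e3).round(1).tolist(),yaw)
m=rng(hsv,(0,120,40),(16,255,255)); m[:290]=0; m[345:]=0; m[:,:250]=0;m[:,310:]=0
M=cv2.moments(m,True); u,v=M['m10']/M['m00'],M['m01']/M['m00']; print('pin top',u,v,(onplane(cal,u,v,p[0][2]+.0391,p)-p[0])*1e3)
cv2.imwrite('pics/c4.png',cv2.resize(vis[80:250,270:540,::-1],None,fx=2.9,fy=2.9,interpolation=cv2.INTER_CUBIC))
cv2.imwrite('pics/c4b.png',cv2.resize(im[200:350,220:340,::-1],None,fx=4,fy=4,interpolation=cv2.INTER_CUBIC))
E
```

```text
((507.2204284667969, 106.37488555908203), (70.11143493652344, 190.20492553710938), 16.327312469482422)
0 ((16.040658950805664, 16.308792114257812), (19.60910415649414, 22.704730987548828), 57.365509033203125) 472.04065895080566 146.3087921142578 [488.10343655 171.25423425  62.        ]
1 ((15.251317977905273, 15.479349136352539), (19.389680862426758, 21.63318634033203), 54.86591720581055) 423.2513179779053 161.47934913635254 [500.72473781 128.11752672  62.        ]
2 ((16.2270565032959, 16.154109954833984), (18.99665641784668, 19.914459228515625), 81.97239685058594) 376.2270565032959 176.15410995483398 [513.28692332  85.35995541  62.        ]
3 ((16.301563262939453, 16.531049728393555), (18.40628433227539, 18.978771209716797), 88.13386535644531) 330.30156326293945 190.53104972839355 [525.9450806   42.42770067  62.        ]
[0.50701504 0.10678985 0.28570935] [[-0.1, 0.3], [-0.1, 0.3], [0.1, -0.2], [0.1, -0.4]]
[[488.0, 171.6], [500.7, 128.4], [513.4, 85.2], [526.0, 42.0]]
face [[488.2, 171.2], [500.9, 128.0], [513.5, 84.8], [526.2, 41.6]] 0.2849653605943944
pin top 279.8125 320.4630681818182 [ 0.5719747  -0.48427728 39.1       ]
```

View pics/c4.png

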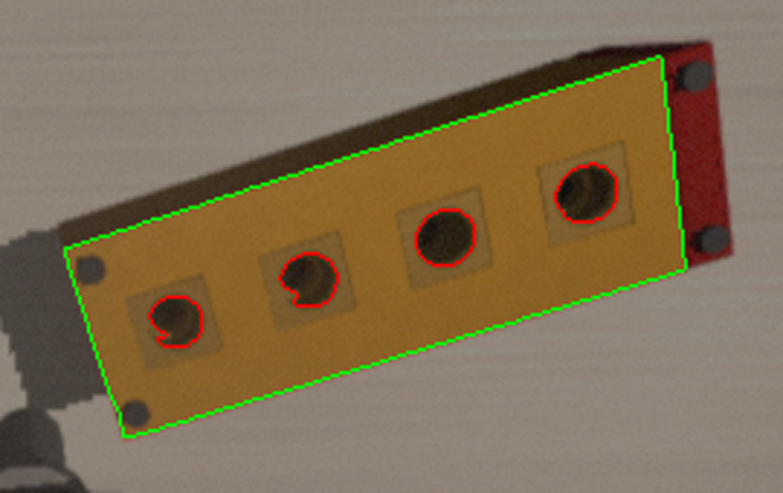

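View pics/c4b.png

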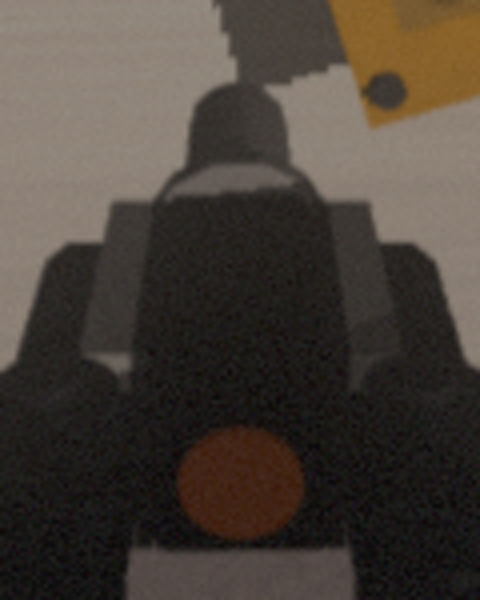

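>>> move_arm --increments "0 -5 25 -5 0 0 0; 0 -5 25 -10 0 0 0; 0 -5 25 -10 0 0 0; 0 -5 25 -10 0 0 0; 0 -5 25 -12 0 0 0; 0 -5 25 -13 0 0 0; 0 -5 20 -12 0 0 0; 0 -2.8 8 -10 0 0 0"

```text
t: 7.3
eef_pos: [0.4873, 0.1723, 0.1309]
tool_rot: [-0.0, 0.015, 1.0, -0.0]
contact_force: [-0.3, -0.1, -1.1]
gripper_width: 0.201
```

```bash
python3 - <<'E'
from h import *
im,d,p=shot('wrist','w5'); print(p)
i2,_,_=shot('scene','s5'); i3,_,_=shot('top','t5'); print(bot.get_obs()['eef_pos'],bot.get_obs()['contact_force'])
a=cv2.resize(im[120:330,180:380],None,fx=2.5,fy=2.5); b=cv2.resize(i2[140:220,350:460],None,fx=4,fy=4)
cv2.imwrite('pics/c5.png',a[:,:,::-1]); cv2.imwrite('pics/c5s.png',b[:,:,::-1]);cv2.imwrite('pics/c5t.png',cv2.resize(i3[190:280,100:240],None,fx=4,fy=4)[:,:,::-1])
E
```

```text
(array([0.48728273, 0.17225982, 0.13092319]), array([-1.79710089e-04,  1.46227826e-02,  9.99893065e-01, -6.13076108e-06]))
[0.48742185 0.1706658  0.13112389] [ 0.32282941 -0.63863131 -0.26898045]
```

View pics/c5.png

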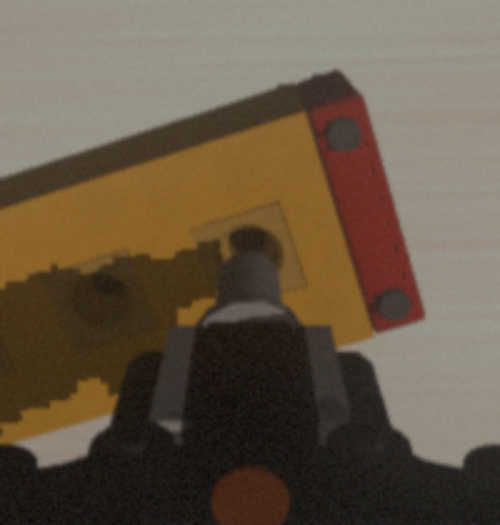

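View pics/c5s.png

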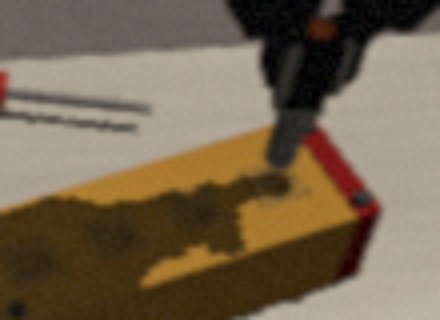

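```bash
python3 - <<'E'
from gfit import *
cal=vision.calibration('wrist'); im,d,p=load('w5')
cv2.imwrite('pics/c5b.png',cv2.resize(im[190:250,245:315,::-1],None,fx=10,fy=10,interpolation=cv2.INTER_CUBIC))
q=lambda a,b:((a+.5)/2.5-.5+180,(b+.5)/2.5-.5+120)
C=[q(280,203),q(303,287),q(192,230)]
W=np.array([onplane(cal,*c,.062,p)[:2]*1e3 for c in C]); print(W.round(1).tolist(), (W[1]+W[2])/2, np.linalg.norm(W[0]-W[1]),np.linalg.norm(W[0]-W[2]))
print(p[0]*1e3)
for dx in [(0,0)]:
    print('foot centre px', proj(cal,p[0]+[0.0005,-.0005,-.0518],p), 'mouth px',proj(cal,[.4879,.1721,.062],p))
# red/yellow corners
E
```

```text
[[472.5, 180.5], [497.8, 186.7], [479.6, 155.8]] [488.70109183 171.22638599] 25.998653576042788 25.753582237768335
[487.28272942 172.25981816 130.92318557]
foot centre px [279.67830961 231.09828426] mouth px [280.15664025 222.13382095]
```

View pics/c5b.png

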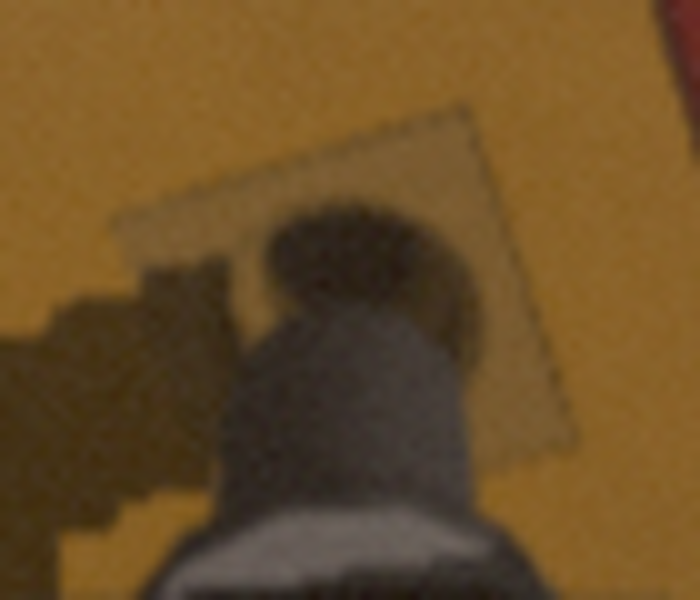

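>>> move_arm --increments "0 0.2 1.9 -2 0 0 0; 0 0 0 -2 0 0 0; 0 0 0 -2 0 0 0; 0 0 0 -2 0 0 0; 0 0 0 -2 0 0 0; 0 0 0 -2 0 0 0; 0 0 0 0 0 0 0; 0 0 0 0 0 0 0"

```text
t: 8.45
eef_pos: [0.488, 0.1731, 0.1196]
tool_rot: [0.0, 0.015, 1.0, 0.0]
contact_force: [-0.3, -0.3, -0.6]
gripper_width: 0.207
```

```bash
python3 - <<'E'
from h import *
im,d,p=shot('wrist','w6'); i2,_,p2=shot('scene','s6'); print(p,p2[0],bot.get_obs()['contact_force'])
cv2.imwrite('pics/c6.png',cv2.resize(im[180:260,240:320,::-1],None,fx=7,fy=7,interpolation=cv2.INTER_CUBIC))
cv2.imwrite('pics/c6s.png',cv2.resize(i2[150:210,390:450,::-1],None,fx=8,fy=8,interpolation=cv2.INTER_CUBIC))
E
```

```text
(array([0.4879644 , 0.17313357, 0.11963115]), array([2.53314517e-05, 1.54061745e-02, 9.99881317e-01, 2.93680213e-05])) [0.48796498 0.17311882 0.11964362] [-0.37766642 -0.16713625 -1.65980949]
```

View pics/c6.png

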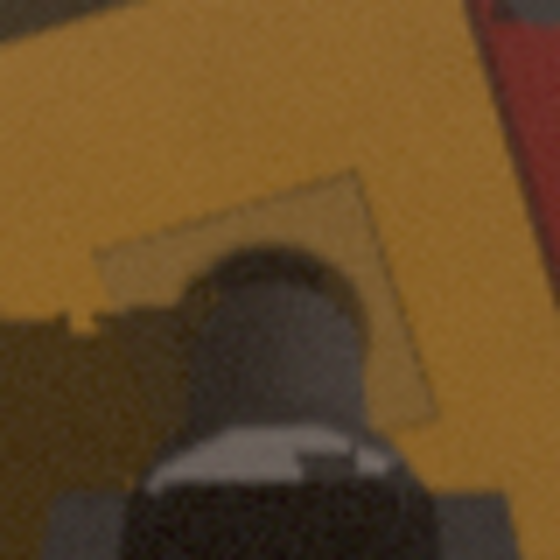

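View pics/c6s.png

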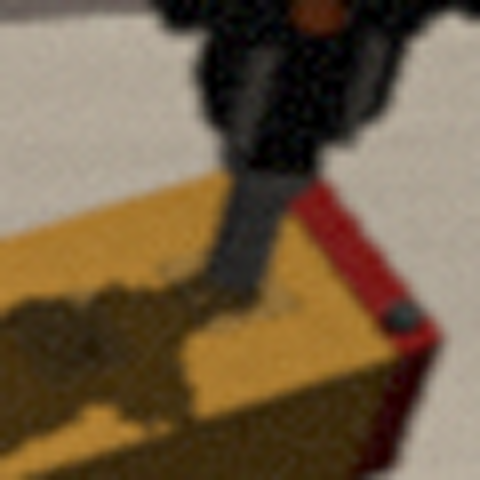

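```bash
python3 - <<'E'
from gfit import *
cal=vision.calibration('wrist'); im,d,p=load('w6')
q=lambda a,b:((a+.5)/7-.5+240,(b+.5)/7-.5+180)
W=np.array([onplane(cal,*q(*c),.062,p)[:2]*1e3 for c in [(92,252),(353,170),(438,415)]]); print(W.round(1).tolist(),(W[0]+W[2])/2,np.linalg.norm(W[0]-W[1]),np.linalg.norm(W[1]-W[2]))
ed=np.array([onplane(cal,*q(*c),.062+.0058,p)[:2]*1e3 for c in [(190,330),(362,330)]]); print('shank edges',ed)
# red-yellow boundary: colour, face fit of visible portion: map red boundary pts
hsv=cv2.cvtColor(im,cv2.COLOR_RGB2HSV)
y=rng(hsv,(14,120,60),(30,255,255)); r=rng(hsv,(0,120,30),(7,255,255))|rng(hsv,(172,120,30),(180,255,255))
P=[]
for v in range(150,250):
    us=np.where(r[v,270:400])[0]
    if len(us)>3:
        u=us[0]+270; 
        if y[v,u-6:u].sum()>255*2: P.append(onplane(cal,u-1,v,.062,p)[:2]*1e3)
P=np.array(P); n=np.array([-np.sin(.284),np.cos(.284)]); s=P@n
print(len(P),'boundary along-row', np.median(s),s.std(), 'mouth0 along', np.median(s)-27.5, 'brass centre along', (W[0]+W[2])/2@n, 'tcp',p[0][:2]*1e3@n)
# upper long edge (gx=-35)
Q=[]
for u in range(180,290):
    vs=np.where(y[100:215,u])[0]
    if len(vs): Q.append(onplane(cal,u,vs[0]+100-.5,.062,p)[:2]*1e3)
Q=np.array(Q); m=np.array([np.cos(.284),np.sin(.284)]); t=Q@m; print('edge across',np.median(t),t.std(),'->',np.median(t)+35,'brass',(W[0]+W[2])/2@m,'yaw fit',np.polyfit(Q@n,t,1))
c=n*(np.median(s)-27.5)+m*(np.median(t)+35); print('mouth0 from edges',c)
# pin top dot
mm=rng(hsv,(0,120,40),(16,255,255)); mm[:290]=0; mm[345:]=0; mm[:,:250]=0;mm[:,310:]=0
M=cv2.moments(mm,True); u,v=M['m10']/M['m00'],M['m01']/M['m00']; print('pin top',u,v,(onplane(cal,u,v,p[0][2]+.0391,p)-p[0])*1e3)
E
```

```text
[[479.2, 155.0], [471.8, 179.9], [497.0, 187.7]] [488.0941705 171.3334243] 25.996372737621808 26.321518170817956
shank edges [[485.15912973 164.27925476]
 [485.66204146 180.29910895]]
83 boundary along-row 55.33958987723298 0.26138585846923623 mouth0 along 27.83958987723298 brass centre along 27.70736739591003 tcp 29.471768150860505
edge across 479.6813521394233 1.756422454875922 -> 514.6813521394233 brass 516.5494781272561 yaw fit [3.31660301e-02 4.79046886e+02]
mouth0 from edges [486.26382886 170.93690575]
pin top 279.6228813559322 320.25141242937855 [ 0.45989526 -0.55384941 39.1       ]
```

>>> move_arm --increments "0 -0.4 -1 0 0 0 0; 0 0 0 -1 0 0 0; 0 0 0 -1 0 0 0; 0 0 0 -1 0 0 0; 0 0 0 -1 0 0 0; 0 0 0 -0.5 0 0 0; 0 0 0 -0.5 0 0 0; 0 0 0 -0.5 0 0 0"

```text
t: 9.55
eef_pos: [0.4876, 0.1721, 0.1141]
tool_rot: [0.0, 0.015, 1.0, 0.0]
contact_force: [0.4, 0.4, -2.3]
gripper_width: 0.208
```

```bash
cat > s.py <<'E'
from station import bot
o=bot.get_obs(); print(o['t'],(o['eef_pos']*1e3).round(2),o['contact_force'].round(2),o['torque'].round(3))
E
python3 s.py
```

```text
9.55 [487.55 172.11 114.09] [ 0.45  0.38 -2.31] [ 0.024  0.029 -0.   ]
```

>>> move_arm --increments "0 0 0 -0.4 0 0 0; 0 0 0 -0.4 0 0 0; 0 0 0 -0.4 0 0 0; 0 0 0 -0.4 0 0 0; 0 0 0 -0.4 0 0 0; 0 0 0 -0.4 0 0 0; 0 0 0 0 0 0 0; 0 0 0 0 0 0 0"

```text
t: 10.55
eef_pos: [0.4875, 0.1721, 0.1117]
tool_rot: [-0.0, 0.015, 1.0, 0.0]
contact_force: [0.1, -0.1, -0.4]
gripper_width: 0.205
```

```bash
python3 s.py
```

```text
10.55 [487.52 172.11 111.71] [ 0.09 -0.11 -0.41] [ 0.026 -0.016 -0.016]
```

>>> move_arm --increments "0 0 0 -0.8 0 0 0; 0 0 0 -0.8 0 0 0; 0 0 0 -0.8 0 0 0; 0 0 0 -0.8 0 0 0; 0 0 0 -0.8 0 0 0; 0 0 0 -0.8 0 0 0; 0 0 0 -0.8 0 0 0; 0 0 0 0 0 0 0"

```text
t: 11.55
eef_pos: [0.4875, 0.1721, 0.1061]
tool_rot: [-0.0, 0.015, 1.0, -0.0]
contact_force: [0.1, 0.5, -0.6]
gripper_width: 0.201
```

```bash
python3 s.py
```

```text
11.55 [487.51 172.1  106.07] [ 0.07  0.5  -0.65] [0.052 0.032 0.001]
```

>>> move_arm --increments "0 0 0 -0.5 0 0 0; 0 0 0 -0.5 0 0 0; 0 0 0 -0.5 0 0 0; 0 0 0 -0.5 0 0 0; 0 0 0 -0.4 0 0 0; 0 0 0 -0.3 0 0 0; 0 0 0 -0.3 0 0 0; 0 0 0 -0.3 0 0 0"

```text
t: 12.55
eef_pos: [0.4875, 0.1721, 0.1028]
tool_rot: [-0.0, 0.015, 1.0, 0.0]
contact_force: [0.4, 0.2, -0.9]
gripper_width: 0.203
```

```bash
python3 s.py
```

```text
12.55 [487.51 172.13 102.8 ] [ 0.41  0.16 -0.95] [-0.018 -0.023 -0.018]
```

>>> move_arm --increments "0 0 0 -0.2 0 0 0; 0 0 0 -0.2 0 0 0; 0 0 0 -0.2 0 0 0; 0 0 0 -0.2 0 0 0; 0 0 0 -0.15 0 0 0; 0 0 0 -0.15 0 0 0; 0 0 0 -0.1 0 0 0; 0 0 0 0 0 0 0"

```text
t: 13.55
eef_pos: [0.4876, 0.1721, 0.1018]
tool_rot: [0.0, 0.015, 1.0, 0.0]
contact_force: [-0.6, -0.2, 2.4]
gripper_width: 0.206
```

```bash
python3 s.py
```

```text
13.55 [487.6  172.13 101.79] [-0.64 -0.2   2.35] [-0.053  0.217 -0.033]
```

>>> move_arm --increments "0 0 0 -0.1 0 0 0; 0 0 0 -0.1 0 0 0; 0 0 0 -0.1 0 0 0; 0 0 0 0 0 0 0; 0 0 0 0 0 0 0; 0 0 0 0 0 0 0; 0 0 0 0 0 0 0; 0 0 0 0 0 0 0"

```text
t: 14.55
eef_pos: [0.4877, 0.1721, 0.1017]
tool_rot: [0.0, 0.015, 1.0, 0.0]
contact_force: [-1.8, -1.3, 6.1]
gripper_width: 0.205
```

```bash
python3 s.py
```

```text
14.55 [487.67 172.13 101.66] [-1.82 -1.3   6.08] [-0.213  0.485 -0.021]
```

Mouth0 stops dead at 12 mm: the force rises and the pin makes no progress. I'll back off and go to the second bushing.

>>> move_arm --increments "0 0 0 3 0 0 0; 0 0 0 5 0 0 0; 0 0 0 6 0 0 0; 0 0 0 6 0 0 0; 0 3 -10.8 0 0 0 0; 0 3.2 -10.8 0 0 0 0; 0 3.2 -10.8 0 0 0 0; 0 3.2 -10.8 0 0 0 0"

```text
t: 15.55
eef_pos: [0.5003, 0.1277, 0.1212]
tool_rot: [-0.0, 0.016, 1.0, -0.0]
contact_force: [0.9, 0.3, -0.9]
gripper_width: 0.208
```

>>> move_arm --increments "0 0 0 0 0 0 0; 0 0 0 0 0 0 0; 0 0 0 0 0 0 0; 0 0 0 -1 0 0 0; 0 0 0 -1 0 0 0; 0 0 0 -1 0 0 0; 0 0 0 0 0 0 0; 0 0 0 0 0 0 0"

```text
t: 16.55
eef_pos: [0.5001, 0.1289, 0.1183]
tool_rot: [-0.0, 0.015, 1.0, 0.0]
contact_force: [0.0, -0.7, -1.7]
gripper_width: 0.206
```

```bash
python3 s.py; python3 - <<'E'
from h import *
im,d,p=shot('wrist','w7'); print(p)
cv2.imwrite('pics/c7.png',cv2.resize(im[180:260,240:320,::-1],None,fx=7,fy=7,interpolation=cv2.INTER_CUBIC))
E
```

```text
16.55 [500.1  128.92 118.3 ] [ 0.03 -0.73 -1.66] [ 0.018  0.044 -0.023]
(array([0.50009917, 0.12891984, 0.11829958]), array([-3.85907599e-05,  1.54084717e-02,  9.99881282e-01,  4.35658027e-06]))
```

View pics/c7.png

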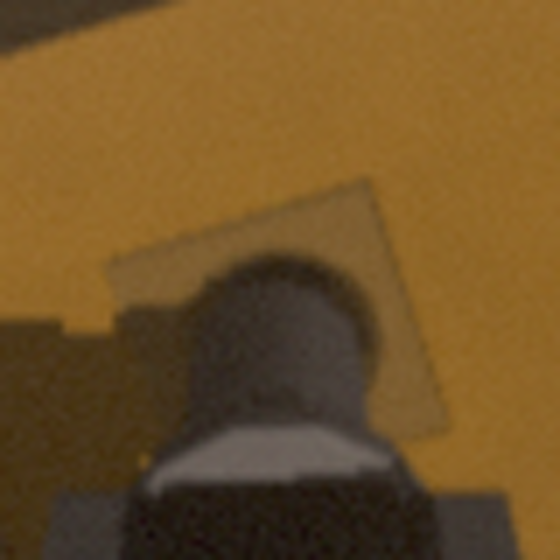

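The pin is centred over the second bushing, with the shank at column 278 and the brass centre at 277.5 in the crop. I'll descend.

>>> move_arm --increments "0 0 0 -0.8 0 0 0; 0 0 0 -0.8 0 0 0; 0 0 0 -0.8 0 0 0; 0 0 0 -0.8 0 0 0; 0 0 0 -0.8 0 0 0; 0 0 0 -0.5 0 0 0; 0 0 0 -0.5 0 0 0; 0 0 0 -0.5 0 0 0"

```text
t: 17.6
eef_pos: [0.5001, 0.1289, 0.1128]
tool_rot: [0.0, 0.015, 1.0, 0.0]
contact_force: [-0.0, -0.9, -1.3]
gripper_width: 0.207
```

```bash
python3 s.py
```

```text
17.6 [500.14 128.91 112.8 ] [-0.04 -0.89 -1.34] [ 0.047 -0.009 -0.016]
```

>>> move_arm --increments "0 0 0 -0.5 0 0 0; 0 0 0 -0.5 0 0 0; 0 0 0 -0.5 0 0 0; 0 0 0 -0.5 0 0 0; 0 0 0 -0.8 0 0 0; 0 0 0 -0.8 0 0 0; 0 0 0 -0.8 0 0 0; 0 0 0 -0.8 0 0 0"

```text
t: 18.6
eef_pos: [0.5002, 0.1289, 0.1076]
tool_rot: [0.0, 0.015, 1.0, 0.0]
contact_force: [-0.5, 0.1, -0.6]
gripper_width: 0.207
```

```bash
python3 s.py
```

```text
18.6 [500.16 128.9  107.56] [-0.53  0.09 -0.55] [ 0.046 -0.032  0.005]
```

>>> move_arm --increments "0 0 0 -0.7 0 0 0; 0 0 0 -0.7 0 0 0; 0 0 0 -0.7 0 0 0; 0 0 0 -0.7 0 0 0; 0 0 0 -0.7 0 0 0; 0 0 0 -0.5 0 0 0; 0 0 0 -0.4 0 0 0; 0 0 0 -0.3 0 0 0"

```text
t: 19.6
eef_pos: [0.5002, 0.1289, 0.1029]
tool_rot: [0.0, 0.015, 1.0, 0.0]
contact_force: [-0.9, 0.5, -2.0]
gripper_width: 0.206
```

```bash
python3 s.py
```

```text
19.6 [500.19 128.93 102.92] [-0.91  0.52 -2.02] [-0.036 -0.084 -0.005]
```

>>> move_arm --increments "0 0 0 -0.25 0 0 0; 0 0 0 -0.25 0 0 0; 0 0 0 -0.25 0 0 0; 0 0 0 -0.25 0 0 0; 0 0 0 -0.2 0 0 0; 0 0 0 -0.2 0 0 0; 0 0 0 -0.1 0 0 0; 0 0 0 -0.1 0 0 0"

```text
t: 20.6
eef_pos: [0.5001, 0.1289, 0.1013]
tool_rot: [0.0, 0.015, 1.0, 0.0]
contact_force: [1.3, 0.3, -0.9]
gripper_width: 0.206
```

```bash
python3 s.py
```

```text
20.6 [500.14 128.91 101.31] [ 1.27  0.26 -0.92] [ 0.036 -0.104  0.026]
```

>>> move_arm --increments "0 0 0 -0.2 0 0 0; 0 0 0 -0.2 0 0 0; 0 0 0 -0.2 0 0 0; 0 0 0 -0.2 0 0 0; 0 0 0 -0.3 0 0 0; 0 0 0 -0.3 0 0 0; 0 0 0 -0.3 0 0 0; 0 0 0 -0.3 0 0 0"

```text
t: 21.6
eef_pos: [0.5001, 0.1289, 0.0993]
tool_rot: [-0.0, 0.015, 1.0, 0.0]
contact_force: [-0.2, -0.5, -0.4]
gripper_width: 0.203
```

```bash
python3 s.py
```

```text
21.6 [500.13 128.93  99.28] [-0.21 -0.47 -0.44] [-0.07  -0.195 -0.014]
```

The second bushing lets it pass: it's at −14.5 mm with no force. Next comes the plug, at −18 mm.

>>> move_arm --increments "0 0 0 -0.5 0 0 0; 0 0 0 -0.5 0 0 0; 0 0 0 -0.5 0 0 0; 0 0 0 -0.5 0 0 0; 0 0 0 -0.5 0 0 0; 0 0 0 -0.5 0 0 0; 0 0 0 -0.5 0 0 0; 0 0 0 -0.5 0 0 0"

```text
t: 22.6
eef_pos: [0.5002, 0.1289, 0.0955]
tool_rot: [0.0, 0.015, 1.0, 0.0]
contact_force: [-0.8, -1.1, 4.1]
gripper_width: 0.209
```

```bash
python3 s.py
```

```text
22.6 [500.21 128.93  95.51] [-0.79 -1.11  4.14] [-0.135  0.035 -0.023]
```

Plug contact is felt at about −18 mm, as expected, so I'll keep pushing.

>>> move_arm --increments "0 0 0 -0.5 0 0 0; 0 0 0 -0.5 0 0 0; 0 0 0 -0.6 0 0 0; 0 0 0 -0.6 0 0 0; 0 0 0 -0.6 0 0 0; 0 0 0 -0.6 0 0 0; 0 0 0 -0.6 0 0 0; 0 0 0 -0.6 0 0 0"

```text
t: 23.6
eef_pos: [0.5002, 0.129, 0.0907]
tool_rot: [0.0, 0.015, 1.0, 0.0]
contact_force: [0.1, -1.7, 3.0]
gripper_width: 0.208
```

```bash
python3 s.py
```

```text
23.6 [500.18 128.95  90.69] [ 0.12 -1.69  2.98] [-0.098  0.058 -0.059]
```

>>> move_arm --increments "0 0 0 -0.8 0 0 0; 0 0 0 -0.8 0 0 0; 0 0 0 -0.8 0 0 0; 0 0 0 -0.8 0 0 0; 0 0 0 -0.8 0 0 0; 0 0 0 -0.8 0 0 0; 0 0 0 -0.8 0 0 0; 0 0 0 -0.8 0 0 0"

```text
t: 24.6
eef_pos: [0.5002, 0.1289, 0.0843]
tool_rot: [0.0, 0.015, 1.0, 0.0]
contact_force: [0.2, -0.1, 3.2]
gripper_width: 0.203
```

```bash
python3 s.py
```

```text
24.6 [500.17 128.9   84.25] [ 0.23 -0.09  3.18] [-0.115 -0.072  0.   ]
```

>>> move_arm --increments "0 0 0 -0.8 0 0 0; 0 0 0 -0.8 0 0 0; 0 0 0 -0.8 0 0 0; 0 0 0 -0.8 0 0 0; 0 0 0 -0.8 0 0 0; 0 0 0 -0.8 0 0 0; 0 0 0 -0.8 0 0 0; 0 0 0 -0.8 0 0 0"

```text
t: 25.6
eef_pos: [0.5001, 0.1289, 0.0779]
tool_rot: [0.0, 0.015, 1.0, 0.0]
contact_force: [0.2, -0.7, 3.7]
gripper_width: 0.208
```

```bash
python3 s.py
```

```text
25.6 [500.14 128.94  77.85] [ 0.24 -0.73  3.72] [-0.112 -0.153 -0.027]
```

>>> move_arm --increments "0 0 0 -0.5 0 0 0; 0 0 0 -0.5 0 0 0; 0 0 0 -0.5 0 0 0; 0 0 0 -0.4 0 0 0; 0 0 0 -0.3 0 0 0; 0 0 0 -0.3 0 0 0; 0 0 0 -0.3 0 0 0; 0 0 0 -0.2 0 0 0"

```text
t: 26.6
eef_pos: [0.5002, 0.1289, 0.0749]
tool_rot: [0.0, 0.015, 1.0, 0.0]
contact_force: [0.6, -1.2, 3.4]
gripper_width: 0.21
```

```bash
python3 s.py
```

```text
26.6 [500.16 128.92  74.92] [ 0.56 -1.23  3.39] [-0.117 -0.16  -0.046]
```

>>> move_arm --increments "0 0 0 -0.2 0 0 0; 0 0 0 -0.2 0 0 0; 0 0 0 -0.2 0 0 0; 0 0 0 -0.2 0 0 0; 0 0 0 -0.2 0 0 0; 0 0 0 -0.1 0 0 0; 0 0 0 -0.1 0 0 0; 0 0 0 -0.1 0 0 0"

```text
t: 27.6
eef_pos: [0.5002, 0.1289, 0.0739]
tool_rot: [0.0, 0.015, 1.0, 0.0]
contact_force: [-0.6, -0.1, 8.5]
gripper_width: 0.205
```

```bash
python3 s.py
```

```text
27.6 [500.17 128.91  73.86] [-0.56 -0.13  8.5 ] [-0.181  0.111 -0.025]
```

The force steps up from 3.4 to 8.5 N at the expected height, so the collar is on the brass. I'll release and withdraw upward.

>>> move_arm --increments "0.3 0 0 0.1 0 0 0; 0.4 0 0 0 0 0 0; 0.5 0 0 0 0 0 0; 0.6 0 0 0 0 0 0; 0.6 0 0 0 0 0 0; 0.6 0 0 0 0 0 0; 0.6 0 0 0 0 0 0; 0.6 0 0 0 0 0 0"

```text
t: 28.6
eef_pos: [0.5001, 0.1289, 0.0737]
tool_rot: [0.0, 0.015, 1.0, 0.0]
contact_force: [0.4, 0.4, 0.3]
gripper_width: 0.602
```

```bash
python3 s.py; python3 - <<'E'
from h import *
im,d,p=shot('wrist','w8')
cv2.imwrite('pics/c8.png',cv2.resize(im[150:350,180:380,::-1],None,fx=3,fy=3,interpolation=cv2.INTER_CUBIC))
E
```

```text
28.6 [500.14 128.92  73.73] [0.41 0.39 0.31] [ 0.005 -0.001  0.   ]
```

View pics/c8.png

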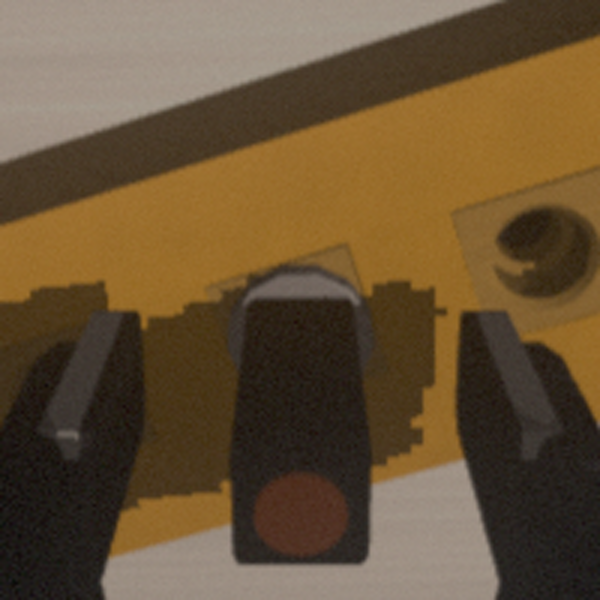

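The jaws are clear on both sides of the pin, with the collar at crop (300,300) on the brass and the handle upright between the fingers. I'll rise straight up.

>>> move_arm --increments "0.6 0 0 3 0 0 0; 0.6 0 0 8 0 0 0; 0.6 0 0 15 0 0 0; 0.6 0 0 25 0 0 0; 0.6 0 0 30 0 0 0; 0.6 0 0 30 0 0 0; 0.6 0 0 20 0 0 0; 0.6 0 0 10 0 0 0"

```text
t: 29.65
eef_pos: [0.5007, 0.129, 0.2168]
tool_rot: [0.001, 0.015, 1.0, 0.001]
contact_force: [0.1, 0.3, -0.2]
gripper_width: 0.6
```

>>> move_arm --increments "0.6 -3 -18 0 0 0 0; 0.6 -3 -18 0 0 0 0; 0.6 -3 -18 0 0 0 0; 0.6 -3 -18 0 0 0 0; 0.6 0 -10 0 0 0 0; 0.6 0 0 0 0 0 0; 0.6 0 0 0 0 0 0; 0.6 0 0 0 0 0 0"

```text
t: 30.65
eef_pos: [0.4882, 0.0477, 0.2147]
tool_rot: [-0.0, 0.015, 1.0, 0.0]
contact_force: [0.0, 0.4, -0.6]
gripper_width: 0.604
```

```bash
python3 s.py; python3 - <<'E'
from gfit import *
cal=vision.calibration('wrist')
im,d,p=shot('wrist','w9'); i2,_,_=shot('scene','s9')
hsv=cv2.cvtColor(im,cv2.COLOR_RGB2HSV)
m=rng(hsv,(3,130,80),(14,255,255))
cs,_=cv2.findContours(m,cv2.RETR_EXTERNAL,cv2.CHAIN_APPROX_NONE)
for c in cs:
    if cv2.contourArea(c)>40:
        M=cv2.moments(c);u,v=M['m10']/M['m00'],M['m01']/M['m00'];print(u,v,cv2.contourArea(c),onplane(cal,u,v,.113,p)*1e3,(lambda a,b:(a+b*d[int(v),int(u)])*1e3)(*ray(cal,u,v,p)))
cv2.imwrite('pics/c9s.png',cv2.resize(i2[130:250,320:460,::-1],None,fx=4,fy=4,interpolation=cv2.INTER_CUBIC))
E
```

```text
30.65 [488.23  47.68 214.67] [ 0.01  0.42 -0.64] [-0.026 -0.025 -0.029]
380.1628415300546 219.21530054644805 152.5 [500.97039437 128.66191865 113.        ] [500.9009029  128.60117982 113.18699128]
```

View pics/w9.png

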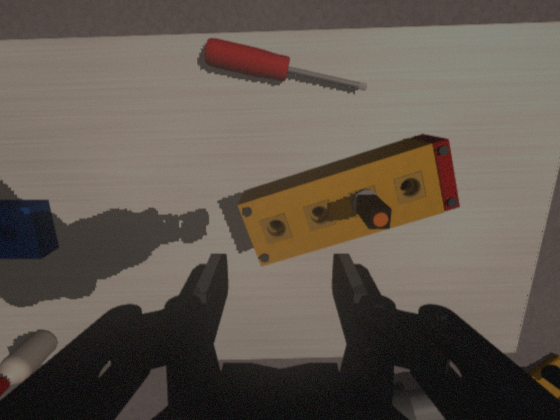

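View pics/c9s.png

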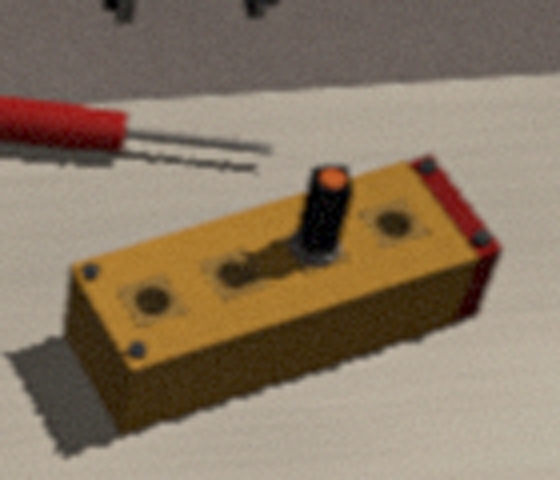

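The pin stands in the second bushing with its collar on the brass. The depth reading puts its top at z = 113.2 mm (113.0 expected), directly above mouth1. I'll hand it in.

```bash
python3 -c "
from station import bot
print(bot.hand_in())"
```

```text
the job is handed in; nothing more can be done
None
```

The gauge pin is fully home in the second bushing from the red end, released and upright, and the job was handed in at about 31 s. No verdict was reported.

- **First bushing (red end):** The pin stopped dead at 12 mm. I backed off at a light touch of about 6 N.
- **Second bushing:** The pin passed 12 mm with no force and met the plug at about 18 mm. I pushed it through a net 3–4 N reading until the collar landed, where the force stepped up to 8.5 N.
- **Last checks:** The pin's top is at z = 113.2 mm against 113.0 mm expected, over the bushing's axis to within about 1 mm. It looks upright in two views, and the gripper is clear with no contact force.
- **Disagreements:** The camera estimates of the bushing centres differed by about 1 mm between views, so I used a close view of the pin beside the mouth. I did not measure whether the bottle, screwdriver or ring had shifted; no move went near them.

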